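Walk the carving block round to the bench fence

TASK

Using only pushes with the fingertips, nudge the heavy oak block round on the bench until one of its two long sides is square to the wooden fence while the block still stands clear of it. Then push it up until that long side lies flat against the fence, with no part of the block hanging past the fence's ends. No corner may hit the fence while the block is still askew; never lift or tip the block, and leave the other tools and pieces where they are.

Things in the scene. Friction and masses are not known exactly. Their poses are not given: they have to be found in the camera images.
- block: Pale oak block, about 1 kg, loose: 110 mm along x, 160 mm along y, 60 mm tall, 7 mm rosette on top. Origin at the centre of its underside, z up. Its long sides are at x = +-55 mm; either may go to the fence. Starts 12 to 15 cm (centre) before the fence, 45 to 90 degrees out of square either way. Slides under 5 to 15 N, its weight borne near its corners: a push near the end of a long side turns it about 5 rad per metre and shifts its centre by two thirds of the stroke.
- fence: Brown wooden batten fixed to the bench beyond the block, a screw head near each end: 300 mm long (y), 45 mm deep, 32 mm high. Origin midway along the foot of its working face, the one towards the robot; x points into the batten, so the block stands at negative x; y runs along it. With a long side flat against it the block's centre is at x = -55 mm.
- gouge_a: Loose carving gouge lying to the left of the block, 210 mm long, brown wooden handle 28 mm thick, steel blade. Origin on the bench under the ferrule, x towards the blade (90 mm), handle 120 mm to -x. To be left alone.
- gouge_b: Loose carving gouge lying farther left, 190 mm long, pale handle 28 mm thick. Origin on the bench under the ferrule, x towards the blade (80 mm), handle 110 mm to -x. To be left alone.
- gouge_c: Loose carving gouge lying behind the fence, 200 mm long, brown handle 28 mm thick. Origin on the bench under the ferrule, x towards the blade (80 mm), handle 120 mm to -x. To be left alone.
- mallet: Mallet lying on the right: dark head 70 x 120 x 60 mm high, wooden handle to its -x side reaching 205 mm from the origin. Origin under the centre of the head. To be left alone.
- wax_tin: Round metal tin, 68 mm across, 50 mm high, to the right of the block. Origin at the centre of its underside. To be left alone.
- stone: Honing stone in a wooden holder, 70 x 190 (y) x 36 mm high, past the fence's right-hand end. Origin at the centre of its underside. To be left alone.
- rosette: Carved wooden disc, 100 mm across, 22 mm high, on the near left. Origin at the centre of its underside. To be left alone.
Not all that is in view belongs to the job. Of the things shaped like the block, the wooden one is meant.

How it is judged:
On the way:
1. a long side of the block is square to the fence (within 8 degrees) while the block stands clear of the fence (centre at least 70 mm from its face) (angle between the y axis of block and the y axis of fence, either way round below 0.14 rad and x of block in the frame of fence below -0.07 m), for 0.1 s.
At the end, for the whole second after the job is handed in: The block stands flat and still on the bench with a long side against the fence: parallel within 1.7 degrees, gap at its middle at most 3.5 mm, its whole length within the fence's (centre within 70 mm of the fence's middle) (angle between the y axis of block and the y axis of fence, either way round below 0.03 rad and x of block in the frame of fence between -0.0585 and -0.05 m and y of block in the frame of fence between -0.07 and 0.07 m and height (world z) of block below 0.004 m and angle between block's own z axis and vertical below 0.04 rad and linear speed of block below 0.01 m/s); the robot touches nothing.
It fails at once if the block touches the fence while more than 15 degrees out of square (contact force between block and fence above 0.5 N and angle between the y axis of block and the y axis of fence, either way round above 0.26 rad).
It fails at once if the block is lifted or tipped (height (world z) of block above 0.012 m or angle between block's own z axis and vertical above 0.12 rad).
It fails at once if another tool or piece is moved by more than 20 mm (distance of any of gouge_a, gouge_b, gouge_c, mallet, wax_tin, stone, rosette from where it was at the start of the episode above 0.02 m).
It also fails if it takes over 72 s, if anything falls off the work surface, if the arm or the gripper's body presses on something with over 40 N, if the wrist force passes 120 N, or if a joint passes its speed limit or range.

ROBOT

A 6-joint arm with a two-finger parallel gripper is mounted at the origin on the work surface. World frame = base frame: x ahead of the robot, y to its left, z up, the work surface at z = 0. Lengths are in m, angles in rad, forces in N, time in s.
With the tool pointing down it reaches from about 0.35 to 0.775 m from the base axis. Payload 5.5 kg.
Tool frame: the origin (TCP) lies at the very end of the fingers, on their centre line; the grasp point (between the pads) lies 19 mm behind it; z points along the fingers, y is the line along which they close (so a half turn about z gives the same grasp; the last joint's range is limited). The gripper opens to 85 mm and grips with 20 to 120 N. Pads are 22 mm wide; open, the fingers measure 114 mm over their backs; the gripper's body (76 mm by 85 mm) begins 54 mm behind the grasp point. The pads swing forward as they close: fully open they stand 13 mm farther back than shut.
Start: joints at [-1.375, 0.313, 0.046, 1.304, 0, 1.431], TCP at [0.189, -0.543, 0.231] pointing down, gripper open.
Joint ranges: [-2.76, 2.76], [-0.86, 1.69], [-1.03, 1.26], [-2.2, 2.34], [-1.47, 1.5], [-3.14, 3.14]. Speed limits (rad/s): [2.57, 2.57, 3.14, 3.14, 3.14, 3.14].

INTERFACE

Orientations are given as a unit quaternion [w, x, y, z].
In Python, from workcell import env gives the robot as it stands. The module is installed in compiled form; this text tells all that it offers.
- The arm moves only by the tool jog_arm, never from a script. Its arguments are lists of equal length, an entry for each row: "gripper": the opening, from 0 (shut) to 1 (fully open); "offset": the shift along the world's x, y, z in cm, a list of three; "twist": the turn about the world's z in degrees. In form: {"gripper": [gripper, ...], "offset": [[dx, dy, dz], ...], "twist": [twist, ...]}. A call has exactly 8 rows; each row is the pose to reach, as a shift and turn from the pose commanded when the call began; what a row does not reach only later rows make up. A row lasts 1/8 s, in which the tool goes at most 62.5 mm and 10.7 degrees, less where a joint would pass 70% of its speed; a pose out of reach is approached as far as the arm can. A call with a gripper value outside its range is refused whole. The fingers move at their own pace and stop on an object; "squeeze" is the grip in N (left out, the last holds). Time passes only in rows, so rows that repeat a pose let the fingers close, or fill a call up. It gives the time, the measured TCP pose, the force, the opening and the grip force at its end, in the units of the state.
- env.get_state(): the state, without advancing time (a new reading comes with each control period).
- env.read_camera(name): name is "side" or "top" or "wrist"; returns a dict with "image" (384x512x3 uint8, red, green, blue), "z_map" (384x512 float32, m along the optical axis (not along the pixel's ray), 0 where there is no reading), "fovy" (degrees; the focal length in pixels is half the picture's height over the tangent of half this angle, whatever the lens; pixels are square), "cx", "cy" (the principal point, pixels), "distortion" ([k1, k2, p1, p2, k3] as OpenCV has them; the pictures are not rectified), "cam_to_world" (4x4, takes a point from camera to world coordinates). Camera axes: x right, y up, looking along -z (the intrinsics and any distortion apply to the point x, -y, -z); pixel columns grow to the right and rows downward; lengths in m; the calibration is good to about 2 mm. A picture is of the moment at which its call begins.
- env.hand_in(): hands the job in; it is judged then, once.
The state is a dict: "clock": time; "joint_pos": joint angles; "qvel": joint speeds; "tau": joint torques, N m; "tcp_pos": TCP position; "orientation": TCP orientation; "wrist_force": force on the tool from outside, world axes, zero at the start; "ft_torque": the same for the moment, N m; "finger_gap": finger opening in m; "grip_force": force on a finger pad.
Only numpy, scipy, OpenCV 4.12 (cv2) and the standard library are available. Lean on these libraries where they do the work, as an engineer would, in place of code of your own. Each camera call takes 0.05 s, during which the arm holds its last target. There are 200 camera calls.

## Working session

There is one attempt and no reset: what is moved stays moved. The work goes in short steps, Python scripts to look and compute and a tool call to move; the robot and the scene stay as the last step left them, time stands still between calls to the robot, and variables do not carry over. Pictures are saved under pics/ and viewed, at most 10 in all, crops included, and the job is handed in when it is done.

Besides the shell and the picture viewer there is one more tool, called after "Call:" by a JSON object that holds its "method" and its "body". jog_arm: Moves the arm, as the interface text tells. Its arguments: {"type":"object","properties":{"gripper":{"type":"array"},"offset":{"type":"array"},"twist":{"type":"array"},"squeeze":{"type":"number"}},"required":["gripper","offset","twist"]}

```bash
mkdir -p pics; cat > h.py <<'E'
import numpy as np, cv2
from workcell import env
def cam(n):
    c=env.read_camera(n); h,w=c["image"].shape[:2]
    f=h/2/np.tan(np.radians(c["fovy"])/2)
    c["K"]=np.array([[f,0,c["cx"]],[0,f,c["cy"]],[0,0,1]]); c["D"]=np.array(c["distortion"],float); return c
def ray(c,uv,z):
    p=cv2.undistortPoints(np.array(uv,float).reshape(-1,1,2),c["K"],c["D"]).reshape(-1,2)
    d=np.c_[p[:,0],-p[:,1],-np.ones(len(p))]
    T=np.array(c["cam_to_world"]); d=d@T[:3,:3].T; o=T[:3,3]
    return o+d*((z-o[2])/d[:,2])[:,None]
def save(c,n): cv2.imwrite("pics/"+n,c["image"][:,:,::-1])
E
python3 - <<'E'
from h import *
for n in("top","side"):
    c=cam(n); save(c,n+"0.png"); print(n,np.round(c["cam_to_world"],3).tolist(),c["D"])
s=env.get_state(); print(s["clock"],s["tcp_pos"],s["orientation"])
E
```

```text
top [[0.021, 0.996, -0.082, 0.35], [-1.0, 0.02, -0.014, -0.01], [-0.012, 0.083, 0.997, 1.516], [0.0, 0.0, 0.0, 1.0]] [-0.126614  0.        0.        0.        0.      ]
side [[-0.965, 0.122, -0.231, 0.253], [-0.261, -0.514, 0.817, 0.888], [-0.019, 0.849, 0.528, 0.62], [0.0, 0.0, 0.0, 1.0]] [-0.05064077  0.          0.          0.          0.        ]
0.1 [ 0.18939741 -0.54244163  0.23049019] [-8.18446869e-04  9.85934199e-01  1.67131939e-01 -1.07057767e-05]
```

View pics/top0.png

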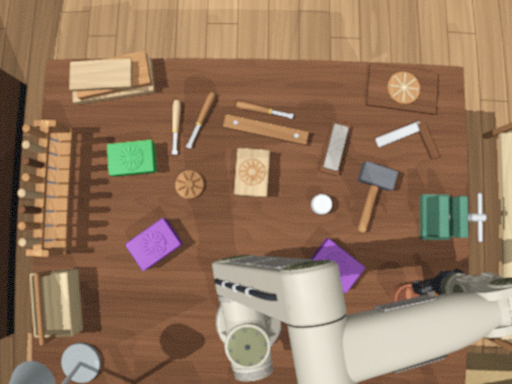

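View pics/side0.png

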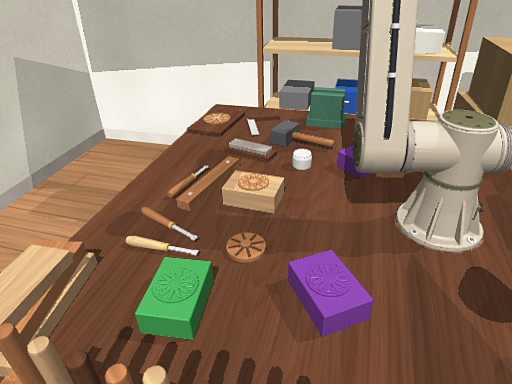

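The top view shows the oak block at (252,172) with its long axis running toward the fence, and the fence from (225,122) to (308,138). The wax tin is at (321,204), the rosette at (189,184), and the gouges are to the left and behind the fence. Next I'll measure these from the masks and the z map.

```bash
cat >> h.py <<'E'
def heights(c):
    h,w=c["z_map"].shape; v,u=np.mgrid[:h,:w]
    p=cv2.undistortPoints(np.c_[u.ravel(),v.ravel()].astype(float).reshape(-1,1,2),c["K"],c["D"]).reshape(-1,2)
    z=c["z_map"].ravel()[:,None]; P=np.c_[p[:,0],-p[:,1],-np.ones(len(p))]*z
    T=np.array(c["cam_to_world"]); return (P@T[:3,:3].T+T[:3,3]).reshape(h,w,3)
def rect(c,m,z):
    n,l,s,_=cv2.connectedComponentsWithStats(m.astype(np.uint8)); k=1+np.argmax(s[1:,4])
    cs,_=cv2.findContours((l==k).astype(np.uint8),cv2.RETR_EXTERNAL,cv2.CHAIN_APPROX_NONE)
    P=ray(c,max(cs,key=len).reshape(-1,2),z)[:,:2].astype(np.float32)
    b=cv2.boxPoints(cv2.minAreaRect(P)); e=[b[1]-b[0],b[2]-b[1]]; e.sort(key=np.linalg.norm)
    return b.mean(0),np.linalg.norm(e[0]),np.linalg.norm(e[1]),np.degrees(np.arctan2(e[1][1],e[1][0]))%180
# fence: long direction; block in fence frame
def report(ctr,ang,F):
    fc,fa=F; t=np.radians(fa); y=np.array([np.cos(t),np.sin(t)]); x=np.array([y[1],-y[0]])
    d=ctr-fc; print("block in fence x,y mm",np.round([d@x*1000,d@y*1000],1),"ang",round((ang-fa+90)%180-90,1))
E
python3 - <<'E'
from h import *
c=cam("top"); H=heights(c); z=H[:,:,2]
print("bench z",np.median(z[180:250,205:230]),"blocktop",np.median(z[160:180,245:258]),"fence",np.median(z[125:135,262:270]))
roi=np.zeros(z.shape,bool); roi[140:205,220:285]=1
B=rect(c,roi&(z>.045),.06); print("block",B)
roi=np.zeros(z.shape,bool); roi[110:148,215:316]=1
hsv=cv2.cvtColor(c["image"],cv2.COLOR_RGB2HSV)
F=rect(c,roi&(z>.02)&(z<.045),.032); print("fence",F)
m=roi&(z>.022)&(z<.045); save({"image":(m*255).astype(np.uint8)[:,:,None].repeat(3,2)[100:220,180:340].repeat(4,0).repeat(4,1)},"m.png")
t=np.radians(F[3]); y=np.array([np.cos(t),np.sin(t)]); x=np.array([y[1],-y[0]])
print("y,x",y,x); fo=F[0]-x*F[2-1]/2; print("face origin",fo); report(B[0],B[3],(fo,F[3]))
for n,uv,h in(("tin",(321,204),.05),("ros",(189,184),.022),("ga",(190,147),.0),("mallet",(379,176),.06)): print(n,ray(c,uv,h))
E
```

```text
bench z 0.0007303313715716353 blocktop 0.06600226074759652 fence 0.033023246113079274
block (array([0.5226742, 0.0018576], dtype=float32), np.float32(0.11306212), np.float32(0.16063273), np.float32(176.96661))
fence (array([ 0.67889845, -0.04691409], dtype=float32), np.float32(0.049239222), np.float32(0.2972483), np.float32(78.513596))
y,x [0.19913536 0.979972  ] [ 0.979972   -0.19913536]
face origin [ 0.6547719  -0.04201145]
block in fence x,y mm [-138.2   16.7] ang -81.5
tin [[ 0.41800238 -0.24258185  0.05      ]]
ros [[0.48046795 0.21932252 0.022     ]]
ga [[0.61674616 0.22368854 0.        ]]
mallet [[ 0.51828095 -0.44299138  0.06      ]]
```

Call:
{"method": "jog_arm", "body": {"gripper": [0,0,0,0,0,0,0,0], "offset": [[4,4.5,0],[8,9,0],[12,13.5,0],[16,18,0],[20,22.5,0],[24,27,0],[28,31.5,0],[32,36,0]], "twist": [10,20,30,40,50,60,70,80]}}

```text
clock: 1.15
tcp_pos: [0.5105, -0.1812, 0.2312]
orientation: [0.0, 0.646, 0.764, -0.0]
wrist_force: [-0.1, -1.1, 0.7]
finger_gap: 0.0003
grip_force: 0.0
```

Call:
{"method": "jog_arm", "body": {"gripper": [0,0,0,0,0,0,0,0], "offset": [[4,4,0],[7.4,7.3,0],[7.4,7.3,-5],[7.4,7.3,-9],[7.4,7.3,-9],[7.4,7.3,-9],[7.4,7.3,-9],[7.4,7.3,-9]], "twist": [10,20,30,40,50,60,69,69]}}

```text
clock: 2.15
tcp_pos: [0.5832, -0.1098, 0.1409]
orientation: [-0.0, 0.103, 0.995, 0.0]
wrist_force: [0.1, 0.5, -0.5]
finger_gap: 0.0002
grip_force: 0.0
```

Call:
{"method": "jog_arm", "body": {"gripper": [0,0,0,0,0,0,0,0], "offset": [[0,0,-5],[0,0,-9],[0,0,-12],[0,0,-12.3],[0,1.5,-12.3],[0,3,-12.3],[0,4,-12.3],[0,5,-12.3]], "twist": [0,0,0,0,0,0,0,0]}}

```text
clock: 3.15
tcp_pos: [0.5866, -0.0608, 0.0209]
orientation: [0.003, 0.103, 0.995, -0.002]
wrist_force: [3.3, -5.9, 3.0]
finger_gap: 0.0001
grip_force: 2.8
```

Call:
{"method": "jog_arm", "body": {"gripper": [0,0,0,0,0,0,0,0], "offset": [[0,1,0],[-0.1,2,0],[-0.2,3,0],[-0.4,4,0],[-0.6,5,0],[-0.8,6,0],[-1.1,7,0],[-1.1,7,0]], "twist": [0,0,0,0,0,0,0,0]}}

```text
clock: 4.15
tcp_pos: [0.5756, 0.0108, 0.0208]
orientation: [0.003, 0.102, 0.995, 0.0]
wrist_force: [4.9, -0.3, 4.6]
finger_gap: 0.0002
grip_force: 2.6
```

```bash
cat > m.py <<'E'
from h import *
import sys
c=cam("top"); H=heights(c); z=H[:,:,2]
if len(sys.argv)>1: save(c,sys.argv[1])
hsv=cv2.cvtColor(c["image"],cv2.COLOR_RGB2HSV)
m=(z>.045)&(z<.08)&(H[:,:,0]>.33)&(H[:,:,0]<.68)&(abs(H[:,:,1])<.16)&(hsv[:,:,1]>50)
m=cv2.morphologyEx(m.astype(np.uint8),cv2.MORPH_OPEN,np.ones((5,5)))
B=rect(c,m,.06); print("block",*[np.round(v,3) for v in B])
report(B[0],B[3],(np.array([.6555,-.042]),78.5))
u=np.array([np.cos(np.radians(B[3])),np.sin(np.radians(B[3]))]); 
print("u",u.round(3),"tcp",env.get_state()["tcp_pos"].round(3),env.get_state()["wrist_force"].round(1))
E
python3 m.py a1.png
```

```text
Traceback (most recent call last):
  File "m.py", line 8, in <module>
    B=rect(c,m,.06); print("block",*[np.round(v,3) for v in B])
  File "h.py", line 19, in rect
    n,l,s,_=cv2.connectedComponentsWithStats(m.astype(np.uint8)); k=1+np.argmax(s[1:,4])
                                                                      ~~~~~~~~~^^^^^^^^^
ValueError: attempt to get argmax of an empty sequence
```

```bash
sed -i 's/^c=cam("top")/CAM=sys.argv[2] if len(sys.argv)>2 else "side"\nc=cam(CAM)/; s/(z>.045)/(z>.056)/' m.py; python3 m.py a2.png side
```

```text
block [0.491 0.05 ] 0.113 0.159 29.535
block in fence x,y mm [-180.    57.3] ang -49.0
u [0.87  0.493] tcp [0.575 0.011 0.02 ] [ 4.3 -0.3  7.7]
```

View pics/a2.png

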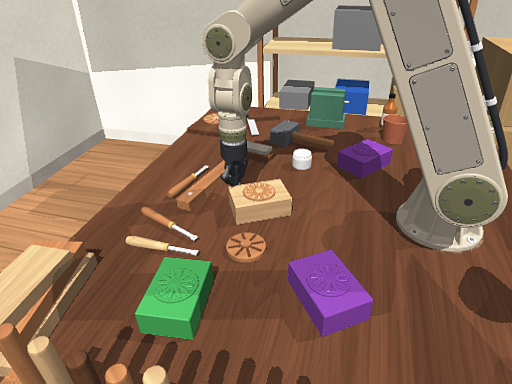

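Call:
{"method": "jog_arm", "body": {"gripper": [0,0,0,0,0,0,0,0], "offset": [[0.5,-1,0],[0.5,-1,5],[0.5,-1,8.5],[0,4,9],[-0.5,9,9],[-0.9,13,9],[-0.9,13,5],[-0.9,13,0.5]], "twist": [0,0,0,0,0,0,0,0]}}

```text
clock: 5.25
tcp_pos: [0.5631, 0.1407, 0.0226]
orientation: [-0.0, 0.102, 0.995, 0.0]
wrist_force: [0.5, 0.2, 0.5]
finger_gap: -0.0003
grip_force: 0.0
```

Call:
{"method": "jog_arm", "body": {"gripper": [0,0,0,0,0,0,0,0], "offset": [[0,0,0],[-0.9,-0.5,0],[-1.8,-1,0],[-2.7,-1.6,0],[-3.6,-2.2,0],[-4.4,-2.9,0],[-5.1,-3.5,0],[-5.1,-3.5,0]], "twist": [0,0,0,0,0,0,0,0]}}

```text
clock: 6.25
tcp_pos: [0.5127, 0.1046, 0.0248]
orientation: [0.001, 0.103, 0.995, 0.0]
wrist_force: [1.0, 1.7, 0.1]
finger_gap: 0.0002
grip_force: 0.8
```

```bash
python3 m.py a3.png side
```

```text
block [0.462 0.015] 0.112 0.158 39.52
block in fence x,y mm [-200.6   17.5] ang -39.0
u [0.771 0.636] tcp [0.513 0.105 0.024] [0.6 1.1 1.3]
```

Call:
{"method": "jog_arm", "body": {"gripper": [0,0,0,0,0,0,0,0], "offset": [[0.7,0.7,1],[0.7,0.7,7],[-4,-1,8],[-9,-3,8],[-13,-4.5,8],[-15.3,-6.1,8],[-15.3,-6.1,4],[-15.3,-6.1,0]], "twist": [0,0,0,0,0,0,0,0]}}

```text
clock: 7.3
tcp_pos: [0.3607, 0.0438, 0.0237]
orientation: [0.002, 0.103, 0.995, -0.0]
wrist_force: [-0.1, 0.4, 0.6]
finger_gap: 0.0001
grip_force: 0.0
```

```bash
python3 m.py a4.png side
```

```text
block [0.463 0.016] 0.114 0.16 38.858
block in fence x,y mm [-200.3   18.6] ang -39.6
u [0.779 0.627] tcp [0.357 0.044 0.02 ] [-2.1 -0.6 -2.2]
```

Call:
{"method": "jog_arm", "body": {"gripper": [0,0,0,0,0,0,0,0], "offset": [[0.6,-0.8,0],[1.3,-1.5,0],[2,-2.2,0],[2.7,-2.9,0],[3.5,-3.6,0],[4.3,-4.2,0],[5.1,-4.8,0],[5.9,-5.3,0]], "twist": [0,0,0,0,0,0,0,0]}}

```text
clock: 8.35
tcp_pos: [0.4169, -0.0093, 0.0236]
orientation: [-0.002, 0.103, 0.995, -0.0]
wrist_force: [-5.1, 0.2, 0.9]
finger_gap: -0.0002
grip_force: 2.6
```

```bash
python3 m.py a5.png side
```

```text
block [0.5   0.007] 0.113 0.16 56.682
block in fence x,y mm [-161.9   16.7] ang -21.8
u [0.549 0.836] tcp [ 0.419 -0.01   0.024] [-2.9 -1.8 -0.7]
```

Call:
{"method": "jog_arm", "body": {"gripper": [0,0,0,0,0,0,0,0], "offset": [[0.9,-0.5,0],[1.7,-1,0],[2.6,-1.4,0],[3.5,-1.8,0],[4.5,-2.1,0],[5.3,-2.4,0],[5.9,-2.5,0],[5.9,-2.5,0]], "twist": [0,0,0,0,0,0,0,0]}}

```text
clock: 9.4
tcp_pos: [0.4785, -0.0342, 0.0235]
orientation: [0.001, 0.102, 0.995, -0.0]
wrist_force: [-2.7, -0.2, -0.1]
finger_gap: 0.0002
grip_force: 0.9
```

```bash
python3 m.py a6.png side
```

```text
block [0.55  0.006] 0.111 0.162 78.163
block in fence x,y mm [-113.4   26. ] ang -0.3
u [0.205 0.979] tcp [ 0.479 -0.034  0.024] [-1.4 -1.  -1.3]
```

Call:
{"method": "jog_arm", "body": {"gripper": [0,0,0,0.5,1,1,1,1], "offset": [[-1,0.2,0],[-2,0.4,0],[-1.5,3,0],[-0.9,5.7,0],[-0.9,5.7,0],[-0.9,5.7,0],[-0.9,5.7,0],[-0.9,5.7,-1.2]], "twist": [0,0,0,0,0,0,0,0]}}

```text
clock: 10.45
tcp_pos: [0.4694, 0.0224, 0.0116]
orientation: [0.001, 0.103, 0.995, -0.0]
wrist_force: [0.3, -0.1, 0.1]
finger_gap: 0.0851
grip_force: 0.0
```

Call:
{"method": "jog_arm", "body": {"gripper": [1,1,1,1,1,1,1,1], "offset": [[0,0,0],[1,-0.2,0],[2,-0.4,0],[2.9,-0.6,0],[3.8,-0.8,0],[4.7,-1,0],[5.6,-1.1,0],[5.6,-1.1,0]], "twist": [0,0,0,0,0,0,0,0]}}

```text
clock: 11.45
tcp_pos: [0.5237, 0.0122, 0.0108]
orientation: [-0.001, 0.102, 0.995, 0.0]
wrist_force: [-3.5, 0.9, 1.2]
finger_gap: 0.0852
grip_force: 1.9
```

```bash
python3 m.py a7.png side
```

```text
block [0.612 0.002] 0.087 0.17 98.991
block in fence x,y mm [-51.8  34.2] ang 20.5
u [-0.156  0.988] tcp [0.524 0.012 0.011] [-3.7  0.4 -0.5]
```

View pics/a7.png

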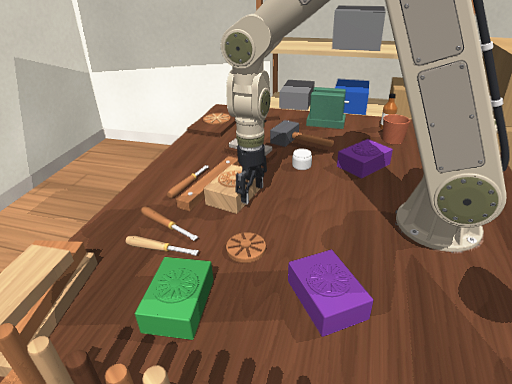

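The gripper hides part of the block, so that last reading is invalid. From the TCP, about 2 cm of travel is left. I'll advance slowly and watch the force.

Call:
{"method": "jog_arm", "body": {"gripper": [1,1,1,1,1,1,1,1], "offset": [[0.3,-0.06,0],[0.6,-0.12,0],[0.9,-0.18,0],[1.1,-0.22,0],[1.3,-0.26,0],[1.5,-0.3,0],[1.7,-0.34,0],[1.7,-0.34,0]], "twist": [0,0,0,0,0,0,0,0]}}

```text
clock: 12.5
tcp_pos: [0.5399, 0.009, 0.0108]
orientation: [-0.002, 0.102, 0.995, 0.0]
wrist_force: [-6.0, 1.9, 1.3]
finger_gap: 0.0854
grip_force: 3.0
```

Call:
{"method": "jog_arm", "body": {"gripper": [1,1,1,1,1,1,1,1], "offset": [[0.1,-0.02,0],[0.1,-0.02,0],[0.2,-0.04,0],[0.2,-0.04,0],[0.3,-0.06,0],[0.3,-0.06,0],[0.4,-0.08,0],[0.4,-0.08,0]], "twist": [0,0,0,0,0,0,0,0]}}

```text
clock: 13.5
tcp_pos: [0.5434, 0.0083, 0.0108]
orientation: [-0.002, 0.102, 0.995, 0.0]
wrist_force: [-6.2, 1.4, 3.1]
finger_gap: 0.0855
grip_force: 3.5
```

Call:
{"method": "jog_arm", "body": {"gripper": [1,1,1,1,1,1,1,1], "offset": [[0.1,-0.02,0],[0.1,-0.02,0],[0.2,-0.04,0],[0.2,-0.04,0],[0.3,-0.06,0],[0.3,-0.06,0],[0.3,-0.06,0],[0.3,-0.06,0]], "twist": [0,0,0,0,0,0,0,0]}}

```text
clock: 14.5
tcp_pos: [0.5446, 0.0081, 0.0108]
orientation: [-0.004, 0.102, 0.995, 0.0]
wrist_force: [-12.7, 2.0, 6.9]
finger_gap: 0.0855
grip_force: 6.0
```

Call:
{"method": "jog_arm", "body": {"gripper": [1,1,1,1,1,1,1,1], "offset": [[0.2,-0.04,0],[0.4,-0.08,0],[0.6,-0.12,0],[0.6,-0.12,0],[0.6,-0.12,0],[0.6,-0.12,0],[0.6,-0.12,0],[0.6,-0.12,0]], "twist": [0,0,0,0,0,0,0,0]}}

```text
clock: 15.5
tcp_pos: [0.5443, 0.008, 0.0106]
orientation: [-0.009, 0.102, 0.995, 0.0]
wrist_force: [-27.5, 4.0, 23.5]
finger_gap: 0.0851
grip_force: 14.3
```

Call:
{"method": "jog_arm", "body": {"gripper": [1,1,1,1,1,1,1,1], "offset": [[-1,0.2,0],[-3,0.6,0],[-6,1.2,0],[-8,1.6,5],[-10,-1,10],[-10,-7,14],[-10,-13,14],[-10,-18,14]], "twist": [0,0,0,0,0,0,0,0]}}

```text
clock: 16.5
tcp_pos: [0.4566, -0.1771, 0.1534]
orientation: [0.003, 0.102, 0.995, -0.001]
wrist_force: [0.2, 0.2, 0.6]
finger_gap: 0.0853
grip_force: 0.0
```

```bash
sed -i 's/^B=rect/&/' m.py; python3 m.py a8.png side
python3 - <<'E'
import cv2
i=cv2.imread("pics/a8.png")[140:240,150:310]; cv2.imwrite("pics/a8c.png",cv2.resize(i,None,fx=5,fy=5))
E
```

```text
block [ 0.606 -0.005] 0.111 0.163 78.937
block in fence x,y mm [-56.2  26.4] ang 0.4
u [0.192 0.981] tcp [ 0.457 -0.184  0.153] [ 2.1 -6.6  0.9]
```

View pics/a8c.png

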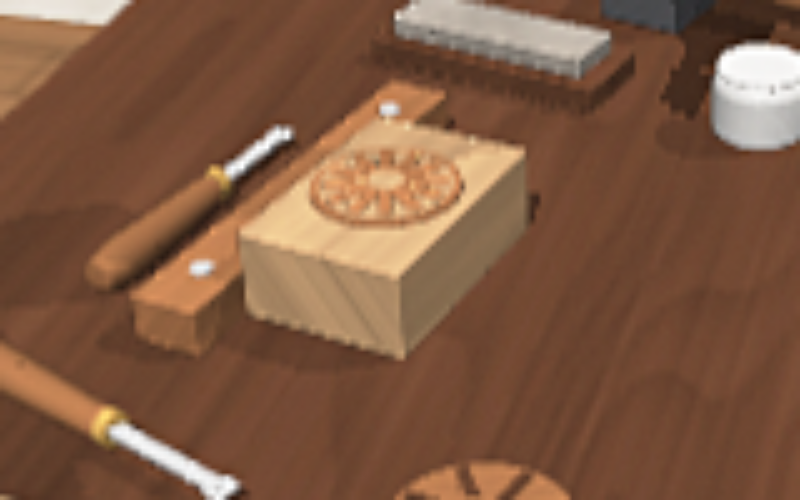

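The crop shows the block's long side along the fence (crop pixels 245,235 to 385,120) and inside both fence ends. The push stalled against the fence at 27 N, and the measured pose is x -56 mm, y 26 mm, 0.4° out of square. Handing in.

```bash
python3 -c "
from workcell import env; print(env.hand_in())"
```

```text
the job is handed in; nothing more can be done
None
```

I turned the oak block square while it stood clear of the fence, pushed it flat against the fence and handed the job in at about 16.5 s; it last measured 0.4° out of parallel and about 1 mm off contact, 26 mm from the fence's middle, but the hand-in returned no verdict.

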